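# Sort the parts stripped from a power supply into their trays

## Task

Sort the five parts stripped from the power supply into the three grey trays: the two capacitors, the two heatsinks and the transformer each go into the tray that already holds one of the same kind. Set each part down gently, not dropped or thrown, so that it stands flat on the tray's floor beside its fellows, the same way up as it stands now, and never knock a capacitor over.

Things in the scene. Friction and masses are not known exactly. Their poses are not given: they have to be found in the camera images.
- capacitor_a_mid (a point): First of two alike: a screw-terminal electrolytic capacitor, an upright dark cylinder 36 mm in diameter and 52 mm high (two small metal terminals rise 4 mm above its black top), about 85 g. The point is its centre, 26 mm above its underside; z is its axis, up as it stands at the start. It may be gripped across its diameter in any direction.
- capacitor_b_mid (a point): Second of two alike: a screw-terminal electrolytic capacitor, an upright dark cylinder 36 mm in diameter and 52 mm high (two small metal terminals rise 4 mm above its black top), about 85 g. The point is its centre, 26 mm above its underside; z is its axis, up as it stands at the start. It may be gripped across its diameter in any direction.
- heatsink_a_mid (a point): First of two alike: a bare aluminium extruded heatsink, base plate down and eight thin upright fins up: 42 mm along its x (across the fins), 38 mm along its y (along the fins), 28 mm high, about 60 g. The point is its centre, 14 mm above its underside; z is up as it stands at the start. The outer fins and the ends are firm and may be gripped.
- heatsink_b_mid (a point): Second of two alike: a bare aluminium extruded heatsink, base plate down and eight thin upright fins up: 42 mm along its x (across the fins), 38 mm along its y (along the fins), 28 mm high, about 60 g. The point is its centre, 14 mm above its underside; z is up as it stands at the start. The outer fins and the ends are firm and may be gripped.
- transformer_mid (a point): Small open-frame transformer: dark laminated core 48 mm (x) by 20 (y), 43 mm high, with a yellow-taped coil bulging to 34 mm along y (31 mm wide along x, flat sides, 10 to 33 mm above the underside), and a steel frame with two thin feet, 68 mm over all along x; about 210 g. The point is its centre, 21.5 mm above the underside; z is up at the start. Best gripped across the coil, along y.
- tray_capacitors: Shallow grey open tray, one of three alike, fixed: 126 mm (x) by 170 mm (y) outside, 120 by 164 inside, 20 mm high, floor 3 mm thick. Origin: centre of its underside. This is the one that already holds a capacitor just like the two loose ones (36 mm across, 52 mm high), loose, at about x = 0, y = -55 mm in the tray's frame; the rest, towards its +y end, is empty.
- tray_heatsinks: Shallow grey open tray, one of three alike, fixed: 126 mm (x) by 170 mm (y) outside, 120 by 164 inside, 20 mm high, floor 3 mm thick. Origin: centre of its underside. This is the one that already holds a heatsink just like the two loose ones (its 38 mm along the tray's y), loose, at about x = 0, y = -55 mm in the tray's frame; the rest, towards its +y end, is empty.
- tray_transformers: Shallow grey open tray, one of three alike, fixed: 126 mm (x) by 170 mm (y) outside, 120 by 164 inside, 20 mm high, floor 3 mm thick. Origin: centre of its underside. This is the one that already holds a transformer just like the loose one (its 68 mm along the tray's x), loose, at about x = 0, y = -55 mm in the tray's frame; the rest, towards its +y end, is empty.
Not all that is in view belongs to the job. Leave any green or purple look-alike of the part that bears transformer_mid alone.

How it is judged:
At the end, for the whole second after the job is handed in: Both capacitors, both heatsinks and the transformer stand in the trays of their own kind: centre within the tray (50 mm of its middle along x, 75 mm along y), resting on the tray's floor (height within 6 mm), upright within 0.15 rad, and at rest (slower than 0.02 m/s) (x of capacitor_a_mid in the frame of tray_capacitors between -0.05 and 0.05 m and y of capacitor_a_mid in the frame of tray_capacitors between -0.075 and 0.075 m and z of capacitor_a_mid in the frame of tray_capacitors between 0.023 and 0.035 m and angle between each of capacitor_a_mid, capacitor_b_mid, heatsink_a_mid, heatsink_b_mid, transformer_mid's own z axis and vertical below 0.15 rad and linear speed of each of capacitor_a, capacitor_b, heatsink_a, heatsink_b, transformer below 0.02 m/s and x of capacitor_b_mid in the frame of tray_capacitors between -0.05 and 0.05 m and y of capacitor_b_mid in the frame of tray_capacitors between -0.075 and 0.075 m and z of capacitor_b_mid in the frame of tray_capacitors between 0.023 and 0.035 m and x of heatsink_a_mid in the frame of tray_heatsinks between -0.05 and 0.05 m and y of heatsink_a_mid in the frame of tray_heatsinks between -0.075 and 0.075 m and z of heatsink_a_mid in the frame of tray_heatsinks between 0.011 and 0.023 m and x of heatsink_b_mid in the frame of tray_heatsinks between -0.05 and 0.05 m and y of heatsink_b_mid in the frame of tray_heatsinks between -0.075 and 0.075 m and z of heatsink_b_mid in the frame of tray_heatsinks between 0.011 and 0.023 m and x of transformer_mid in the frame of tray_transformers between -0.05 and 0.05 m and y of transformer_mid in the frame of tray_transformers between -0.075 and 0.075 m and z of transformer_mid in the frame of tray_transformers between 0.0185 and 0.0305 m); the robot touches nothing.
It fails at once if a capacitor is knocked over (angle between any of capacitor_a_mid, capacitor_b_mid's own z axis and vertical above 0.6 rad).
It fails at once if a part is dropped from more than about 4 cm, or flung along near the bench (its centre faster than 0.8 m/s while lower than 55 mm) ((linear speed of capacitor_a above 0.8 m/s and height (world z) of capacitor_a_mid below 0.055 m) or (linear speed of capacitor_b above 0.8 m/s and height (world z) of capacitor_b_mid below 0.055 m) or (linear speed of heatsink_a above 0.8 m/s and height (world z) of heatsink_a_mid below 0.055 m) or (linear speed of heatsink_b above 0.8 m/s and height (world z) of heatsink_b_mid below 0.055 m) or (linear speed of transformer above 0.8 m/s and height (world z) of transformer_mid below 0.055 m)).
It also fails if it takes over 120 s, if anything falls off the work surface, if the arm or the gripper's body presses on something with over 40 N, if the wrist force passes 120 N, or if a joint passes its speed limit or range.

## Robot

A 7-joint arm with a two-finger parallel gripper is mounted at the origin on the work surface. World frame = base frame: x ahead of the robot, y to its left, z up, the work surface at z = 0. Lengths are in m, angles in rad, forces in N, time in s.
With the tool pointing down it reaches from about 0.4 to 0.85 m from the base axis. Payload 4.5 kg.
Tool frame: the origin (TCP) lies on the mounting face of the last link; the fingertips stand 166 mm ahead of it and the grasp point (between the pads) lies 147 mm ahead of it; z points along the fingers, y is the line along which they close (so a half turn about z gives the same grasp; the last joint's range is limited). The gripper opens to 88 mm and grips with 3 to 60 N. Pads are 18 mm wide; open, the fingers measure 123 mm over their backs; the gripper's body (75 mm by 187 mm) begins 45 mm behind the grasp point.
Start: joints at [-1.175, 0.689, -0.195, 1.565, 0.157, 0.902, -0.215], TCP at [0.221, 0.585, 0.405] pointing down, gripper open.
Joint ranges: [-3.01, 3.01], [-0.46, 2.08], [-1.47, 1.51], [0.13, 2.56], [-1, 4.14], [0.04, 2.09], [-2.66, 2.66]. Speed limits (rad/s): [2.57, 2.57, 3.14, 3.14, 3.14, 3.14, 3.14].

## Interface

Orientations are given as a unit quaternion [x, y, z, w].
In Python, from plant import r, snapshot gives the robot as it stands. The module is installed in compiled form; this text tells all that it offers.
- The arm moves only by the tool move_arm, never from a script. Its argument "rows" is a list of rows, each a list of 5 numbers: the shift along the tool's x, y, z in m, then the turn about the tool's z in rad, then the finger opening in m, from 0 to 0.0881. In form: [[dx, dy, dz, spin, claw], ...]. A call has 1 to 10 rows; each row shifts and turns the commanded pose from where the row before left it, along the tool's axes as they then stand; what a row does not reach is not made up. A row lasts 1/12 s, in which the tool goes at most 41.7 mm and 7.16 degrees, less where a joint would pass 70% of its speed; a pose out of reach is approached as far as the arm can. A call with a gripper value outside its range is refused whole. The fingers move at their own pace and stop on an object; "newtons" is the grip in N (left out, the last holds). Time passes only in rows, so rows that do not move let the fingers close. It gives the time, the measured TCP pose, the force, the opening and the grip force at its end, in the units of the state.
- r.get_state(): the state, without advancing time (a new reading comes with each control period).
- snapshot(name): name is "side" or "top" or "wrist"; returns a dict with "color" (400x640x3 uint8, red, green, blue), "depth" (400x640 float32, m along the optical axis (not along the pixel's ray), 0 where there is no reading), "mtx" (3x3 intrinsics, pixels), "dist" ([k1, k2, p1, p2, k3] as OpenCV has them; the pictures are not rectified), "eye" and "orientation" of the camera in the world. Camera axes: x right, y up, looking along -z (the intrinsics and any distortion apply to the point x, -y, -z); pixel columns grow to the right and rows downward; lengths in m; the calibration is good to about 2 mm. A picture is of the moment at which its call begins.
- r.finish_job(): hands the job in; it is judged then, once.
The state is a dict: "clock": time; "q": joint angles; "qd": joint speeds; "joint_torque": joint torques, N m; "tool_pos": TCP position; "eef_rot": TCP orientation; "contact_force": force on the tool from outside, world axes, zero at the start; "moment": the same for the moment, N m; "opening": opening from 0.0 (shut) to 1.0 (fully open); "finger_force": force on a finger pad.
Only numpy, scipy, OpenCV 4.12 (cv2) and the standard library are available. Lean on these libraries where they do the work, as an engineer would, in place of code of your own. Each camera call takes 0.05 s, during which the arm holds its last target. There are 200 camera calls.

## Working session

There is one attempt and no reset: what is moved stays moved. The work goes in short steps, Python scripts to look and compute and a tool call to move; the robot and the scene stay as the last step left them, time stands still between calls to the robot, and variables do not carry over. Pictures are saved under pics/ and viewed, at most 14 in all, crops included, and the job is handed in when it is done.

Besides the shell and the picture viewer there is one more tool, called after "Request:" as a command line: name --pt "numbers of a row" for each row, then --argument value for the rest. move_arm: Moves the arm, as the interface text tells. Its arguments: {"type":"object","properties":{"rows":{"type":"array"},"newtons":{"type":"number"}},"required":["rows"]}

```bash
mkdir -p pics; cat > h.py <<'E'
import numpy as np, cv2
from scipy.spatial.transform import Rotation as R
from plant import r, snapshot
def shot(n,f=None):
    s=snapshot(n)
    if f: cv2.imwrite('pics/'+f,s['color'][:,:,::-1])
    return s
def cloud(s):
    "world xyz per pixel from depth"
    h,w=s['depth'].shape
    u,v=np.meshgrid(np.arange(w),np.arange(h))
    p=cv2.undistortPoints(np.stack([u,v],-1).reshape(-1,1,2).astype(np.float64),np.array(s['mtx']),np.array(s['dist'])).reshape(h,w,2)
    d=s['depth'][...,None]
    c=np.concatenate([p[...,:1]*d,-p[...,1:]*d,-d],-1)
    return c@R.from_quat(s['orientation']).as_matrix().T+np.array(s['eye'])
def ray(s,u,v,z):
    p=cv2.undistortPoints(np.array([[[u,v]]],float),np.array(s['mtx']),np.array(s['dist'])).ravel()
    d=R.from_quat(s['orientation']).as_matrix()@np.array([p[0],-p[1],-1]); e=np.array(s['eye'])
    return e+d*(z-e[2])/d[2]
E
python3 - <<'E'
from h import *
st=r.get_state();print(st['clock'],st['tool_pos'],st['eef_rot'],st['opening']);print(R.from_quat(st['eef_rot']).as_matrix().round(3))
for n in('top','side'):
    s=shot(n,n+'1.png');np.savez(n+'1.npz',**{k:np.array(v) for k,v in s.items()});print(n,s['eye'],s['orientation'],s['mtx'])
E
```

```text
0.0 [0.22112588 0.5842164  0.40390756] [ 1.79849810e-01  9.83693640e-01 -9.27986824e-04 -8.74750432e-05] 1.0021063514575366
[[-0.935  0.354 -0.001]
 [ 0.354  0.935 -0.002]
 [-0.    -0.002 -1.   ]]
top [ 0.39068808 -0.03021006  0.93436623] [ 0.02264322 -0.04727472 -0.70428685  0.70797769] [[365.64531644   0.         321.04272577]
 [  0.         365.64531644 200.23369578]
 [  0.           0.           1.        ]]
side [-0.57302738 -0.21499875  1.00989139] [ 0.31027879 -0.25546517 -0.60137847  0.69051325] [[502.61137028   0.         320.90241215]
 [  0.         502.61137028 200.08279519]
 [  0.           0.           1.        ]]
```

View pics/top1.png

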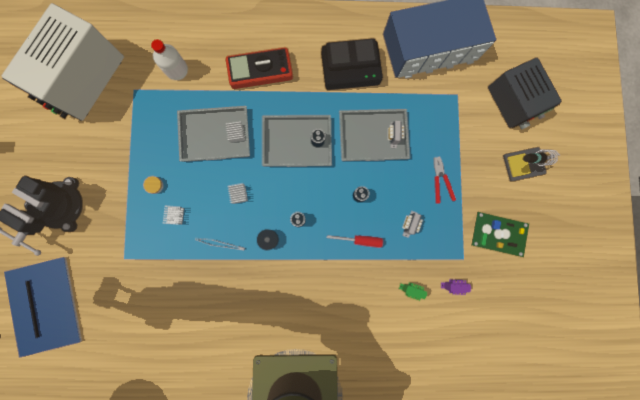

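View pics/side1.png

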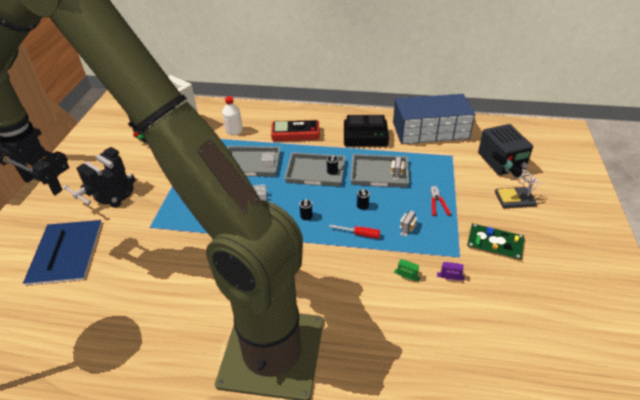

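The top view shows these things:
- **Loose capacitors:** (361,194) and (298,219). Look-alikes are the black disc at (267,239), the orange jar at (153,185), and the capacitor already in its tray at (318,138).
- **Loose heatsinks:** (237,193) and (174,215). The fellow already in its tray is at (235,131).
- **Loose transformer:** (412,224). Its fellow is at (396,132), and the green (415,291) and purple (457,287) decoys are to be left alone.
- **Trays:** heatsinks (213,134), capacitors (297,140), transformers (374,134).

The side view shows the same layout, with the arm hiding the left part. Next I'll measure with depth and check a close crop.

```bash
python3 - <<'E'
from h import *
s=dict(np.load('top1.npz')); P=cloud(s)
box=dict(capA=(361,194,16),capB=(298,219,16),hsA=(237,193,16),hsB=(174,215,17),tr=(412,224,18),hs0=(235,131,15),cap0=(318,138,15),tr0=(396,132,15),disc=(267,239,16),jar=(153,185,14))
for k,(u,v,a) in box.items():
    p=P[v-a:v+a,u-a:u+a].reshape(-1,3); c=s['color'][v-a:v+a,u-a:u+a].reshape(-1,3)
    m=(p[:,2]>(0.03 if k.endswith('0') else 0.012))&(p[:,2]<.12)
    q=p[m]; hi=np.percentile(q[:,2],97); t=q[q[:,2]>hi-.012]
    (cx,cy),(w,h),an=cv2.minAreaRect((t[:,:2]*1000).astype(np.float32))
    print(k,len(t),'top z %.3f'%hi,'rect',round(cx),round(cy),'size',round(w),round(h),'ang',round(an),'med',np.median(t[:,:2],0).round(3))
# trays: mat plane ray of rim via grey mask
hsv=cv2.cvtColor(s['color'],cv2.COLOR_RGB2HSV); g=((hsv[...,1]<60)&(hsv[...,2]>60)&(hsv[...,2]<190)).astype(np.uint8)
for k,(u,v) in dict(th=(213,134),tc=(297,140),tt=(374,134)).items():
    m=np.zeros_like(g); m[v-32:v+34,u-40:u+41]=1
    mm=(m>0)&(P[...,2]>0.013)&(P[...,2]<0.026)&(hsv[...,1]<90)
    q=P[mm]; print(k,len(q),cv2.minAreaRect((q[:,:2]*1000).astype(np.float32)),'floor z',np.median(P[v-5:v+5,u-20:u-5,2]).round(4) )
print('mat z',P[230,330],P[180,200])
im=s['color'][90:262,125:465,::-1]; cv2.imwrite('pics/crop.png',cv2.resize(im,None,fx=2.3,fy=2.3,interpolation=cv2.INTER_CUBIC))
E
```

```text
capA 166 top z 0.058 rect 495 -161 size 32 35 ang 1 med [ 0.496 -0.16 ]
capB 170 top z 0.058 rect 432 -5 size 34 33 ang 64 med [ 0.432 -0.005]
hsA 177 top z 0.032 rect 498 147 size 43 38 ang 11 med [0.497 0.147]
hsB 124 top z 0.032 rect 442 306 size 39 42 ang 86 med [0.444 0.305]
tr 241 top z 0.046 rect 423 -289 size 35 51 ang 69 med [ 0.424 -0.287]
hs0 127 top z 0.035 rect 655 157 size 42 38 ang 9 med [0.656 0.156]
cap0 167 top z 0.061 rect 638 -53 size 34 35 ang 69 med [ 0.637 -0.053]
tr0 224 top z 0.049 rect 656 -251 size 33 50 ang 87 med [ 0.655 -0.249]
disc 357 top z 0.039 rect 383 70 size 51 49 ang 1 med [0.382 0.07 ]
jar 257 top z 0.024 rect 518 361 size 44 42 ang 40 med [0.517 0.36 ]
th 797 ((651.7198486328125, 213.770263671875), (133.80816650390625, 178.29885864257812), 5.044800281524658) floor z 0.0045
tc 651 ((635.824951171875, 0.9681625366210938), (132.01943969726562, 176.61683654785156), 0.7171693444252014) floor z 0.0046
tt 654 ((653.2732543945312, -197.83477783203125), (133.4179229736328, 174.3450469970703), 2.47859525680542) floor z 0.0046
mat z [ 0.40732683 -0.08559516  0.00318836] [0.53330187 0.24729556 0.00083846]
```

View pics/crop.png

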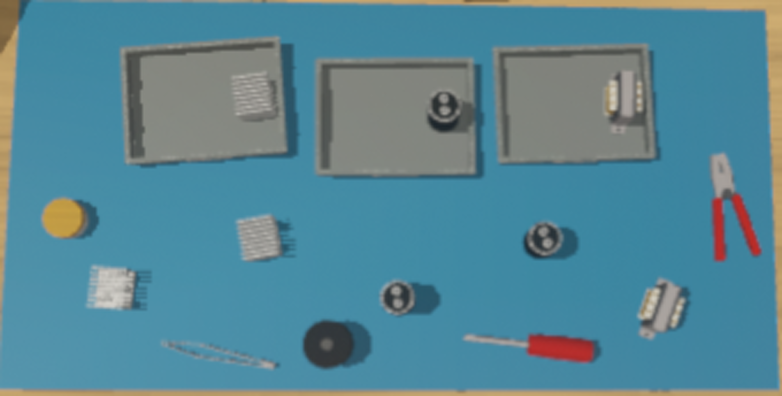

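The crop confirms the choice: loose heatsinks at crop (258,238) and (112,288), capacitors at (543,240) and (397,297), and the transformer at (662,307). The black disc and the jar are not parts. The sizes, heights and tray fellows all match the description.

I'll start with heatsink B at (0.442, 0.306), first spinning the tool so its y lies along world x.

```bash
cat >> h.py <<'E'
def go(x,y,z,yaw):
    "print spin [rad] then shift in tool axes after the spin, to put grasp point at x,y,z with tool y at yaw deg"
    st=r.get_state(); M=R.from_quat(st['eef_rot']).as_matrix()
    a=np.degrees(np.arctan2(M[1,1],M[0,1])); s=(a-yaw+90)%180-90
    g=np.array(st['tool_pos'])+M[:,2]*.147
    d=np.array([x,y,z])-g
    N=M@R.from_euler('z',s,degrees=True).as_matrix(); t=d@N
    print('t %.1f grasp'%st['clock'],g.round(4),'yaw %.1f'%a,'open %.3f'%st['opening'],'F',np.round(st['finger_force'],1),'| spin %.3f'%np.radians(s),'shift',t.round(4),'q7 %.2f'%st['q'][6],'tilt',M[:,2].round(3))
E
python3 -c "
from h import *
go(.442,.306,.13,-4)"
```

```text
t 0.1 grasp [0.2211 0.584  0.257 ] yaw 69.3 open 1.000 F 0.0 | spin 1.279 shift [-0.2618  0.2398  0.1273] q7 -0.22 tilt [-0.    -0.002 -1.   ]
```

Request:
move_arm --pt "0 0 0 0.12 0.088" --pt "0 0 0 0.12 0.088" --pt "0 0 0 0.12 0.088" --pt "0 0 0 0.12 0.088" --pt "0 0 0 0.12 0.088" --pt "0 0 0 0.12 0.088" --pt "0 0 0 0.12 0.088" --pt "0 0 0 0.12 0.088" --pt "0 0 0 0.12 0.088" --pt "0 0 0 0.12 0.088" --newtons 15

```text
clock: 0.93
tool_pos: [0.221, 0.5844, 0.4043]
eef_rot: [0.706, 0.708, -0.0, 0.0]
contact_force: [0.4, 0.6, -0.7]
opening: 1.0
finger_force: 0.0
```

Request:
move_arm --pt "0 0 0 0.08 0.088" --pt "-0.026 0.024 0.005 0 0.088" --pt "-0.026 0.024 0.005 0 0.088" --pt "-0.026 0.024 0.005 0 0.088" --pt "-0.026 0.024 0.005 0 0.088" --pt "-0.026 0.024 0.005 0 0.088" --pt "-0.026 0.024 0.005 0 0.088" --pt "-0.026 0.024 0.005 0 0.088" --pt "-0.026 0.024 0.005 0 0.088" --pt "-0.026 0.024 0.005 0 0.088"

```text
clock: 1.77
tool_pos: [0.4207, 0.3344, 0.3593]
eef_rot: [0.732, 0.682, -0.0, -0.0]
contact_force: [0.3, -0.4, 0.6]
opening: 0.999
finger_force: 0.0
```

```bash
python3 - <<'E'
from h import *
go(.442,.306,.023,-4)
s=shot('wrist','w1.png');P=cloud(s);m=(P[...,2]>.018)&(P[...,2]<.045);m&=(abs(P[...,0]-.442)<.05)&(abs(P[...,1]-.306)<.05)
q=P[m];print(len(q),cv2.minAreaRect((q[:,:2]*1000).astype(np.float32)),s['eye'])
E
```

```text
t 1.8 grasp [0.4207 0.3344 0.2123] yaw -4.0 open 0.999 F 0.0 | spin -0.001 shift [-0.0267  0.0233  0.1893] q7 -0.72 tilt [-0. -0. -1.]
986 ((445.5586242675781, 306.6054382324219), (38.87248611450195, 42.0888557434082), 86.0882568359375) [0.42631418 0.41206785 0.33813972]
```

View pics/w1.png

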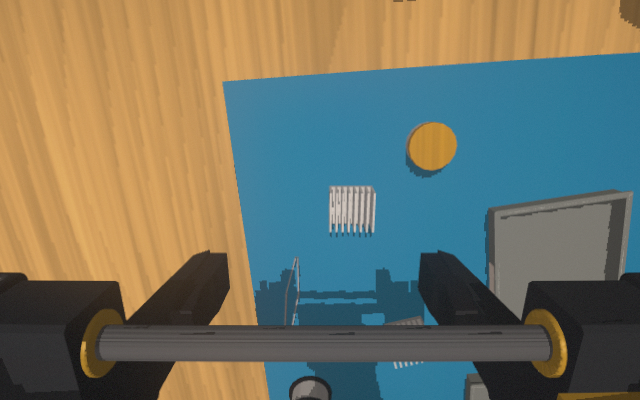

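The wrist view shows heatsink B at (352,210), measuring 39×42 mm, centred at (0.4455, 0.3065) with yaw −4°. I'll descend, grip and lift.

Request:
move_arm --pt "-0.014 0.014 0.015 0 0.088" --pt "-0.014 0.013 0.03 0 0.088" --pt "0 0 0.03 0 0.088" --pt "0 0 0.03 0 0.088" --pt "0 0 0.03 0 0.088" --pt "0 0 0.025 0 0.088" --pt "0 0 0.018 0 0.088" --pt "0 0 0.01 0 0.088" --pt "0 0 0 0 0.088" --pt "0 0 0 0 0.03" --newtons 15

```text
clock: 2.65
tool_pos: [0.445, 0.3061, 0.1716]
eef_rot: [0.732, 0.682, -0.0, -0.0]
contact_force: [0.0, -0.4, -0.1]
opening: 0.95
finger_force: 0.0
```

Request:
move_arm --pt "0 0 0 0 0.03" --pt "0 0 0 0 0.03" --pt "0 0 0 0 0.03" --pt "0 0 0 0 0.03" --pt "0 0 0 0 0.03" --pt "0 0 0 0 0.03"

```text
clock: 3.15
tool_pos: [0.445, 0.3061, 0.172]
eef_rot: [0.732, 0.682, 0.0, -0.0]
contact_force: [0.8, -0.3, 0.3]
opening: 0.493
finger_force: 0.0
```

```bash
python3 -c "
from h import *
go(.648,.268,.12,4)"
```

```text
t 3.1 grasp [0.4451 0.3061 0.025 ] yaw -4.1 open 0.493 F 0.0 | spin -0.141 shift [-0.0521  0.1998 -0.095 ] q7 -0.64 tilt [ 0.  0. -1.]
```

Request:
move_arm --pt "0 0 0 0 0.03" --pt "0 0 0 0 0.03" --pt "0 0 0 0 0.03" --pt "0 0 -0.01 0 0.03" --pt "0 0 -0.025 0 0.03" --pt "0 0 -0.03 0 0.03" --pt "0 0 -0.03 0 0.03" --pt "0 0 0 -0.07 0.03" --pt "0 0 0 -0.07 0.03" --pt "0 0 0 0 0.03"

```text
clock: 3.98
tool_pos: [0.445, 0.3059, 0.2679]
eef_rot: [0.682, 0.732, 0.001, 0.0]
contact_force: [0.2, -0.7, -1.9]
opening: 0.477
finger_force: 15.0
```

```bash
python3 -c "
from h import *
go(.648,.268,.027,4)"
```

```text
t 4.0 grasp [0.4451 0.306  0.1209] yaw 4.1 open 0.477 F 15.0 | spin 0.001 shift [-0.0522  0.1996  0.094 ] q7 -0.56 tilt [ 0.001  0.001 -1.   ]
```

Request:
move_arm --pt "-0.008 0.03 0 0 0.03" --pt "-0.009 0.034 0 0 0.03" --pt "-0.009 0.034 0 0 0.03" --pt "-0.009 0.034 0 0 0.03" --pt "-0.009 0.034 0 0 0.03" --pt "-0.008 0.034 0.01 0 0.03" --pt "0 0 0.025 0 0.03" --pt "0 0 0.025 0 0.03" --pt "0 0 0.018 0 0.03" --pt "0 0 0.008 0 0.03"

```text
clock: 4.82
tool_pos: [0.6465, 0.2672, 0.1771]
eef_rot: [0.683, 0.73, -0.003, -0.001]
contact_force: [-1.2, -0.8, 0.2]
opening: 0.477
finger_force: 15.0
```

Request:
move_arm --pt "0 0 0.006 0 0.03" --pt "0 0 0 0 0.03"

```text
clock: 4.98
tool_pos: [0.6476, 0.2679, 0.1747]
eef_rot: [0.683, 0.731, -0.001, -0.0]
contact_force: [-0.1, -0.2, -1.7]
opening: 0.475
finger_force: 15.0
```

```bash
python3 -c "
from h import *
go(.648,.268,.028,4)"
```

```text
t 5.0 grasp [0.6473 0.2678 0.0277] yaw 3.9 open 0.475 F 15.0 | spin -0.002 shift [ 0.0002  0.0007 -0.0003] q7 -0.38 tilt [-0.002 -0.001 -1.   ]
```

Request:
move_arm --pt "0 0 0 0 0.06" --pt "0 0 0 0 0.06" --pt "0 0 0 0 0.06" --pt "0 0 0 0 0.06" --pt "0 0 -0.01 0 0.06" --pt "0 0 -0.025 0 0.06" --pt "0 0 -0.03 0 0.088" --pt "0 0 -0.03 0 0.088" --pt "0 0 -0.02 -0.06 0.088" --pt "0 0 0 -0.06 0.088"

```text
clock: 5.82
tool_pos: [0.65, 0.2686, 0.2964]
eef_rot: [0.636, 0.771, 0.005, 0.003]
contact_force: [0.2, -0.3, -0.4]
opening: 0.963
finger_force: 0.0
```

```bash
python3 -c "
from h import *
go(.498,.147,.09,11)"
```

```text
t 5.8 grasp [0.6515 0.2692 0.1494] yaw 11.0 open 0.963 F 0.0 | spin -0.001 shift [-0.0908 -0.1746  0.0574] q7 -0.29 tilt [ 0.01   0.004 -1.   ]
```

Request:
move_arm --pt "-0.015 -0.029 0 0 0.088" --pt "-0.015 -0.029 0 0 0.088" --pt "-0.015 -0.029 0 0 0.088" --pt "-0.015 -0.029 0 0 0.088" --pt "-0.015 -0.029 0 0 0.088" --pt "-0.016 -0.029 0 0 0.088" --pt "0 0 0 0 0.088"

```text
clock: 6.4
tool_pos: [0.4889, 0.1408, 0.2903]
eef_rot: [0.639, 0.769, -0.005, -0.001]
contact_force: [-1.5, -0.3, -0.1]
opening: 0.999
finger_force: 0.0
```

```bash
cat >> h.py <<'E'
def meas(x,y,lo,hi,a=.045,n='wrist'):
    s=shot(n);P=cloud(s);m=(P[...,2]>lo)&(P[...,2]<hi)&(abs(P[...,0]-x)<a)&(abs(P[...,1]-y)<a);q=P[m]
    print(len(q),cv2.minAreaRect((q[:,:2]*1000).astype(np.float32)) if len(q)>3 else '','zmax',q[:,2].max() if len(q) else 0)
E
python3 - <<'E'
from h import *
go(.498,.147,.025,11);meas(.498,.147,.018,.045)
E
```

```text
t 6.4 grasp [0.4876 0.1399 0.1433] yaw 10.6 open 0.999 F 0.0 | spin -0.007 shift [0.0055 0.0127 0.1181] q7 -0.24 tilt [-0.009 -0.006 -1.   ]
1515 ((500.64349365234375, 148.76473999023438), (42.00031661987305, 38.384220123291016), 11.177048683166504) zmax 0.031457349998617656
```

Request:
move_arm --pt "0.002 0.006 0.015 0 0.088" --pt "0 0 0.03 0 0.088" --pt "0 0 0.03 0 0.088" --pt "0 0 0.025 0 0.088" --pt "0 0 0.012 0 0.088" --pt "0 0 0.006 0 0.03" --pt "0 0 0 0 0.03" --pt "0 0 0 0 0.03" --pt "0 0 0 0 0.03" --pt "0 0 0 0 0.03"

```text
clock: 7.28
tool_pos: [0.5004, 0.1491, 0.173]
eef_rot: [0.637, 0.771, 0.001, 0.001]
contact_force: [0.2, -0.0, -0.0]
opening: 0.645
finger_force: 0.0
```

Request:
move_arm --pt "0 0 0 0 0.03" --pt "0 0 0 0 0.03" --pt "0 0 0 0 0.03" --pt "0 0 0 0 0.03"

```text
clock: 7.62
tool_pos: [0.5001, 0.149, 0.1724]
eef_rot: [0.637, 0.771, 0.0, 0.0]
contact_force: [-1.0, 0.0, 6.3]
opening: 0.476
finger_force: 15.0
```

```bash
python3 -c "
from h import *
go(.652,.214,.12,4)"
```

```text
t 7.6 grasp [0.5002 0.149  0.0254] yaw 10.8 open 0.476 F 15.0 | spin 0.119 shift [ 0.0542  0.156  -0.0945] q7 -0.25 tilt [ 0.001  0.    -1.   ]
```

Request:
move_arm --pt "0 0 -0.01 0 0.03" --pt "0 0 -0.025 0 0.03" --pt "0 0 -0.03 0 0.03" --pt "0 0 -0.025 0.12 0.03" --pt "0.009 0.026 0 0 0.03" --pt "0.009 0.026 0 0 0.03" --pt "0.009 0.026 0 0 0.03" --pt "0.009 0.026 0 0 0.03" --pt "0.009 0.026 0 0 0.03" --pt "0.009 0.026 0 0 0.03"

```text
clock: 8.45
tool_pos: [0.6525, 0.2139, 0.2624]
eef_rot: [0.682, 0.731, -0.0, -0.0]
contact_force: [-0.4, 0.7, 0.2]
opening: 0.476
finger_force: 15.0
```

Request:
move_arm --pt "0 0 0.015 0 0.03" --pt "0 0 0.025 0 0.03" --pt "0 0 0.025 0 0.03" --pt "0 0 0.012 0 0.03" --pt "0 0 0.006 0 0.03" --pt "0 0 0.003 0 0.03" --pt "0 0 0 0 0.03"

```text
clock: 9.03
tool_pos: [0.6518, 0.2135, 0.1764]
eef_rot: [0.682, 0.731, 0.0, -0.0]
contact_force: [0.2, 0.1, -0.5]
opening: 0.48
finger_force: 15.0
```

```bash
python3 -c "
from h import *
go(.652,.214,.028,4)"
```

```text
t 9.0 grasp [0.6518 0.2136 0.0294] yaw 4.0 open 0.480 F 15.0 | spin -0.001 shift [0.0004 0.0003 0.0014] q7 -0.31 tilt [ 0.  0. -1.]
```

Releasing, then on to capacitor B at (0.432, −0.005).

Request:
move_arm --pt "0 0 0.001 0 0.03" --pt "0 0 0 0 0.06" --pt "0 0 0 0 0.06" --pt "0 0 0 0 0.06" --pt "0 0 0 0 0.06" --pt "0 0 -0.01 0 0.06" --pt "0 0 -0.025 0 0.06" --pt "0 0 -0.03 0 0.088" --pt "0 0 -0.035 0.07 0.088" --pt "0 0 -0.03 0 0.088"

```text
clock: 9.87
tool_pos: [0.6518, 0.2136, 0.3075]
eef_rot: [0.708, 0.706, 0.001, 0.0]
contact_force: [0.4, 0.2, -0.3]
opening: 0.885
finger_force: 0.0
```

```bash
python3 -c "
from h import *
go(.432,-.005,.15,0)"
```

```text
t 9.9 grasp [0.652  0.2137 0.1605] yaw -0.2 open 0.885 F 0.0 | spin -0.004 shift [-0.2187 -0.22    0.01  ] q7 -0.36 tilt [ 0.001  0.001 -1.   ]
```

Request:
move_arm --pt "-0.024 -0.024 0 0 0.088" --pt "-0.028 -0.028 0 0 0.088" --pt "-0.028 -0.028 0 0 0.088" --pt "-0.028 -0.028 0 0 0.088" --pt "-0.028 -0.028 0 0 0.088" --pt "-0.028 -0.028 0 0 0.088" --pt "-0.028 -0.028 0 0 0.088" --pt "-0.027 -0.028 0 0 0.088" --pt "0 0 0 0 0.088" --pt "0 0 0 0 0.088"

```text
clock: 10.7
tool_pos: [0.4304, -0.0068, 0.3055]
eef_rot: [0.709, 0.705, -0.0, 0.0]
contact_force: [-0.1, 0.7, 0.8]
opening: 1.0
finger_force: 0.0
```

```bash
python3 - <<'E'
from h import *
go(.432,-.005,.036,0);meas(.432,-.005,.047,.065)
E
```

```text
t 10.7 grasp [ 0.4303 -0.0069  0.1585] yaw -0.3 open 1.000 F 0.0 | spin -0.005 shift [0.002  0.0018 0.1225] q7 -0.15 tilt [-0.001 -0.001 -1.   ]
1976 ((435.5373840332031, -3.048015594482422), (34.7987060546875, 35.084815979003906), 45.12955856323242) zmax 0.05792336923661209
```

Request:
move_arm --pt "0.002 0.003 0.01 0 0.088" --pt "0.002 0.002 0.025 0 0.088" --pt "0 0 0.03 0 0.088" --pt "0 0 0.03 0 0.088" --pt "0 0 0.018 0 0.088" --pt "0 0 0.008 0 0.03" --pt "0 0 0 0 0.03" --pt "0 0 0 0 0.03" --pt "0 0 0 0 0.03" --pt "0 0 0 0 0.03"

```text
clock: 11.58
tool_pos: [0.4459, -0.0009, 0.1974]
eef_rot: [0.707, 0.707, -0.004, -0.004]
contact_force: [-0.4, -0.4, -0.0]
opening: 0.643
finger_force: 0.0
```

Request:
move_arm --pt "0 0 0 0 0.03" --pt "0 0 0 0 0.03" --pt "0 0 0 0 0.03" --pt "0 0 0 0 0.03" --pt "0 0 0 0 0.03"

```text
clock: 12.0
tool_pos: [0.4452, -0.0014, 0.1973]
eef_rot: [0.707, 0.707, -0.005, -0.005]
contact_force: [-2.1, 0.4, 4.5]
opening: 0.401
finger_force: 15.0
```

```bash
python3 -c "
from h import *
go(.636,.056,.13,0)"
```

```text
t 12.0 grasp [ 0.443  -0.0015  0.0503] yaw -0.1 open 0.401 F 15.0 | spin -0.001 shift [ 0.0575  0.1918 -0.0825] q7 -0.59 tilt [-0.014 -0.    -1.   ]
```

The arm stopped at its near reach limit, so the grip sits high at z 0.050, but it is firm. I'll lift slowly and check.

Request:
move_arm --pt "0 0 -0.005 0 0.03" --pt "0 0 -0.015 0 0.03" --pt "0 0.01 -0.02 0 0.03" --pt "0 0.02 -0.02 0 0.03" --pt "0 0.02 -0.02 0 0.03" --pt "0 0.02 0 0 0.03" --pt "0 0 0 0 0.03" --newtons 20

```text
clock: 12.58
tool_pos: [0.5215, -0.0015, 0.278]
eef_rot: [0.708, 0.706, -0.0, -0.002]
contact_force: [1.2, 0.3, -1.0]
opening: 0.402
finger_force: 20.0
```

```bash
python3 - <<'E'
from h import *
go(.636,.056,.13,0); shot('side','s2.png')
E
```

```text
t 12.6 grasp [ 0.5211 -0.0012  0.131 ] yaw -0.2 open 0.402 F 20.0 | spin -0.003 shift [0.0572 0.1149 0.0009] q7 -0.51 tilt [-0.003  0.002 -1.   ]
```

View pics/s2.png

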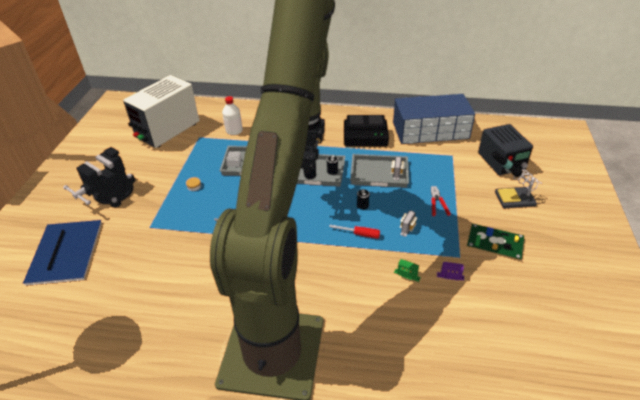

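The side view shows the capacitor upright in the gripper at (310,165). I'll place it near the +y end of the tray.

Request:
move_arm --pt "0.008 0.016 0 0 0.03" --pt "0.01 0.02 0 0 0.03" --pt "0.01 0.02 0 0 0.03" --pt "0.01 0.02 0 0 0.03" --pt "0.01 0.02 0 0 0.03" --pt "0.009 0.018 0 0 0.03" --pt "0 0 0.01 0 0.03" --pt "0 0 0.02 0 0.03" --pt "0 0 0.02 0 0.03" --pt "0 0 0.015 0 0.03"

```text
clock: 13.47
tool_pos: [0.6279, 0.055, 0.207]
eef_rot: [0.707, 0.707, -0.007, -0.006]
contact_force: [-0.1, 0.1, -1.1]
opening: 0.406
finger_force: 20.0
```

Request:
move_arm --pt "0 0 0.006 0 0.03" --pt "0 0 0.003 0 0.03" --pt "0 0 0 0 0.03"

```text
clock: 13.72
tool_pos: [0.628, 0.0553, 0.2004]
eef_rot: [0.707, 0.707, -0.007, -0.006]
contact_force: [-0.2, -0.3, -0.5]
opening: 0.401
finger_force: 20.0
```

```bash
python3 -c "
from h import *
go(.636,.056,.0533,0)"
```

```text
t 13.7 grasp [0.6254 0.055  0.0534] yaw -0.0 open 0.401 F 20.0 | spin -0.000 shift [ 0.001   0.0106 -0.0001] q7 -0.52 tilt [-0.018 -0.002 -1.   ]
```

Request:
move_arm --pt "0 0.008 0 0 0.03" --pt "0 0 0.001 0 0.03" --pt "0 0 0 0 0.03"

```text
clock: 13.97
tool_pos: [0.638, 0.0553, 0.2001]
eef_rot: [0.707, 0.707, -0.004, -0.004]
contact_force: [1.3, -0.7, 2.9]
opening: 0.399
finger_force: 20.0
```

```bash
python3 -c "
from h import *
go(.636,.056,.0533,0);print(r.get_state()['contact_force'])"
```

```text
t 14.0 grasp [0.6363 0.0553 0.0531] yaw -0.1 open 0.399 F 20.0 | spin -0.001 shift [ 0.0007 -0.0003 -0.0002] q7 -0.51 tilt [-0.012 -0.    -1.   ]
[ 1.32296277 -0.71467898  2.89046709]
```

Contact at 2.9 N shows it standing on the floor, so I release.

Request:
move_arm --pt "0 0 0 0 0.055" --pt "0 0 0 0 0.055" --pt "0 0 0 0 0.055" --pt "0 0 0 0 0.055" --pt "0 0 -0.01 0 0.055" --pt "0 0 -0.025 0 0.055" --pt "0 0 -0.03 0 0.055" --pt "0 0 -0.03 0 0.088" --pt "0 0 0 0 0.088"

```text
clock: 14.72
tool_pos: [0.6412, 0.0562, 0.3009]
eef_rot: [0.708, 0.707, -0.0, -0.002]
contact_force: [1.1, -0.1, 0.0]
opening: 0.753
finger_force: 0.0
```

```bash
python3 -c "
from h import *
go(.496,-.16,.15,0); meas(.636,.056,.05,.07,n='top')"
```

```text
t 14.7 grasp [0.6407 0.0565 0.1539] yaw -0.1 open 0.753 F 0.0 | spin -0.001 shift [-0.2165 -0.1447  0.0039] q7 -0.46 tilt [-0.003  0.002 -1.   ]
0  zmax 0
```

Request:
move_arm --pt "-0.024 -0.016 0 0 0.088" --pt "-0.028 -0.018 0 0 0.088" --pt "-0.028 -0.018 0 0 0.088" --pt "-0.028 -0.018 0 0 0.088" --pt "-0.028 -0.018 0 0 0.088" --pt "-0.028 -0.018 0 0 0.088" --pt "-0.028 -0.018 0 0 0.088" --pt "-0.024 -0.018 0 0 0.088" --pt "0 0 0 0 0.088" --pt "0 0 0 0 0.088"

```text
clock: 15.6
tool_pos: [0.4954, -0.1621, 0.2959]
eef_rot: [0.709, 0.705, -0.006, -0.005]
contact_force: [0.8, 0.5, 0.5]
opening: 0.999
finger_force: 0.0
```

```bash
python3 - <<'E'
from h import *
go(.496,-.16,.036,0);meas(.496,-.16,.047,.065); meas(.636,.056,.05,.07,n='top')
E
```

```text
t 15.6 grasp [ 0.4931 -0.1622  0.1489] yaw -0.3 open 0.999 F 0.0 | spin -0.005 shift [0.0023 0.0047 0.1128] q7 -0.22 tilt [-0.016 -0.001 -1.   ]
2119 ((498.9684753417969, -158.98629760742188), (34.975860595703125, 34.93614196777344), 73.54984283447266) zmax 0.05817839661033408
166 ((633.4114379882812, 51.597564697265625), (35.145606994628906, 32.26194763183594), 0.8476760387420654) zmax 0.06306213285414741
```

Request:
move_arm --pt "0.002 0.004 0.01 0 0.088" --pt "0.001 0.003 0.025 0 0.088" --pt "0 0 0.03 0 0.088" --pt "0 0 0.025 0 0.088" --pt "0 0 0.015 0 0.088" --pt "0 0 0.008 0 0.088" --pt "0 0 0 0 0.088"

```text
clock: 16.28
tool_pos: [0.5025, -0.1557, 0.1811]
eef_rot: [0.706, 0.708, -0.005, -0.006]
contact_force: [0.1, 0.8, 0.2]
opening: 1.003
finger_force: 0.0
```

```bash
python3 - <<'E'
from h import *
go(.499,-.159,.036,0)
E
```

```text
t 16.3 grasp [ 0.5001 -0.1555  0.0342] yaw 0.1 open 1.003 F 0.0 | spin 0.002 shift [-0.0035 -0.0011 -0.0018] q7 -0.32 tilt [-0.016  0.001 -1.   ]
```

Request:
move_arm --pt "-0.003 -0.001 0 0 0.088" --pt "0 0 0 0 0.03" --pt "0 0 0 0 0.03" --pt "0 0 0 0 0.03" --pt "0 0 0 0 0.03" --pt "0 0 0 0 0.03" --pt "0 0 0 0 0.03" --pt "0 0 0 0 0.03" --pt "0 0 0 0 0.03" --pt "0 0 0 0 0.03"

```text
clock: 17.12
tool_pos: [0.5013, -0.1604, 0.1833]
eef_rot: [0.707, 0.707, -0.005, -0.005]
contact_force: [0.0, -0.3, 1.3]
opening: 0.4
finger_force: 20.0
```

Request:
move_arm --pt "0 0 0 0 0.03" --pt "0 0 0 0 0.03" --pt "0 0 0 0 0.03"

```text
clock: 17.37
tool_pos: [0.5013, -0.1604, 0.1833]
eef_rot: [0.707, 0.707, -0.005, -0.005]
contact_force: [-0.3, 0.6, 1.8]
opening: 0.403
finger_force: 20.0
```

```bash
python3 - <<'E'
from h import *
go(.636,0,.14,0)
E
```

```text
t 17.4 grasp [ 0.4993 -0.1604  0.0363] yaw -0.0 open 0.403 F 20.0 | spin -0.001 shift [ 0.1604  0.1353 -0.1055] q7 -0.32 tilt [-0.014 -0.    -1.   ]
```

Request:
move_arm --pt "0 0 -0.006 0 0.03" --pt "0 0 -0.02 0 0.03" --pt "0 0 -0.028 0 0.03" --pt "0 0 -0.028 0 0.03" --pt "0 0 -0.022 0 0.03" --pt "0.016 0.012 0 0 0.03" --pt "0.024 0.02 0 0 0.03" --pt "0.024 0.02 0 0 0.03" --pt "0.024 0.02 0 0 0.03" --pt "0.024 0.02 0 0 0.03"

```text
clock: 18.2
tool_pos: [0.5953, -0.0474, 0.2864]
eef_rot: [0.707, 0.707, -0.005, -0.005]
contact_force: [-0.4, -0.9, 0.4]
opening: 0.405
finger_force: 20.0
```

Request:
move_arm --pt "0.024 0.02 0 0 0.03" --pt "0.024 0.02 0 0 0.03" --pt "0 0 0 0 0.03" --pt "0 0 0 0 0.03"

```text
clock: 18.53
tool_pos: [0.6352, 0.0019, 0.2855]
eef_rot: [0.706, 0.708, -0.004, -0.005]
contact_force: [-0.2, -1.1, -1.0]
opening: 0.401
finger_force: 20.0
```

```bash
python3 - <<'E'
from h import *
go(.636,0,.0393,0)
E
```

```text
t 18.5 grasp [0.6333 0.0021 0.1385] yaw 0.2 open 0.401 F 20.0 | spin 0.003 shift [-0.0023  0.0041  0.0991] q7 -0.40 tilt [-0.013  0.001 -1.   ]
```

Request:
move_arm --pt "-0.002 0.004 0.012 0 0.03" --pt "0 0 0.025 0 0.03" --pt "0 0 0.025 0 0.03" --pt "0 0 0.02 0 0.03" --pt "0 0 0.01 0 0.03" --pt "0 0 0.005 0 0.03" --pt "0 0 0.002 0 0.03" --pt "0 0 0 0 0.03"

```text
clock: 19.2
tool_pos: [0.6369, -0.0038, 0.1867]
eef_rot: [0.708, 0.706, -0.006, -0.005]
contact_force: [-0.1, -0.4, 0.0]
opening: 0.401
finger_force: 20.0
```

```bash
python3 - <<'E'
from h import *
go(.636,0,.0393,0)
E
```

```text
t 19.2 grasp [ 0.6347 -0.004   0.0397] yaw -0.1 open 0.401 F 20.0 | spin -0.002 shift [0.004  0.0013 0.0004] q7 -0.45 tilt [-0.015 -0.001 -1.   ]
```

Request:
move_arm --pt "0 0 0.001 0 0.03" --pt "0 0 0 0 0.055" --pt "0 0 0 0 0.055" --pt "0 0 0 0 0.055" --pt "0 0 0 0 0.055" --pt "0 0 -0.01 0 0.055" --pt "0 0 -0.025 0 0.055" --pt "0 0 -0.035 0 0.055" --pt "0 0 -0.035 0 0.088" --pt "0 0 -0.02 0 0.088"

```text
clock: 20.03
tool_pos: [0.6401, -0.0022, 0.3148]
eef_rot: [0.707, 0.707, -0.003, -0.003]
contact_force: [0.2, -0.5, 0.4]
opening: 0.754
finger_force: 0.0
```

```bash
python3 -c "
from h import *
go(.425,-.287,.15,69)"
```

```text
t 20.0 grasp [ 0.6388 -0.0021  0.1678] yaw -0.0 open 0.754 F 0.0 | spin -1.205 shift [ 0.0974 -0.3426  0.0195] q7 -0.38 tilt [-0.009  0.001 -1.   ]
```

Request:
move_arm --pt "0 0 0 -0.12 0.088" --pt "0 0 0 -0.12 0.088" --pt "0 0 0 -0.12 0.088" --pt "0 0 0 -0.12 0.088" --pt "0 0 0 -0.12 0.088" --pt "0 0 0 -0.12 0.088" --pt "0 0 0 -0.12 0.088" --pt "0 0 0 -0.12 0.088" --pt "0 0 0 -0.12 0.088" --pt "0 0 0 -0.12 0.088"

```text
clock: 20.87
tool_pos: [0.6392, -0.0027, 0.3112]
eef_rot: [0.182, 0.983, -0.001, -0.006]
contact_force: [-0.1, -0.1, 0.3]
opening: 0.999
finger_force: 0.0
```

Request:
move_arm --pt "0.008 -0.03 0 0 0.088" --pt "0.01 -0.034 0 0 0.088" --pt "0.01 -0.034 0 0 0.088" --pt "0.01 -0.034 0 0 0.088" --pt "0.01 -0.034 0 0 0.088" --pt "0.01 -0.034 0 0 0.088" --pt "0.01 -0.034 0 0 0.088" --pt "0.01 -0.034 0 0 0.088" --pt "0.01 -0.034 0 0 0.088" --pt "0 0 0 0 0.088"

```text
clock: 21.7
tool_pos: [0.4422, -0.2588, 0.3126]
eef_rot: [0.19, 0.982, -0.005, -0.01]
contact_force: [0.6, 0.1, -0.2]
opening: 1.001
finger_force: 0.0
```

```bash
python3 - <<'E'
from h import *
go(.425,-.287,.15,69);meas(.425,-.287,.036,.06,.05);s=shot('wrist','w2.png')
meas(.425,-.287,.025,.036,.05)
E
```

```text
t 21.7 grasp [ 0.439  -0.2597  0.1657] yaw 68.1 open 1.001 F 0.0 | spin -0.016 shift [ 0.003  -0.0303  0.0161] q7 0.87 tilt [-0.021 -0.006 -1.   ]
1928 ((426.2339172363281, -290.04034423828125), (32.61085510253906, 51.69398498535156), 69.88208770751953) zmax 0.045584404026637604
771 ((425.348388671875, -290.19732666015625), (35.287113189697266, 48.94033432006836), 69.32376861572266) zmax 0.03599041798633951
```

View pics/w2.png

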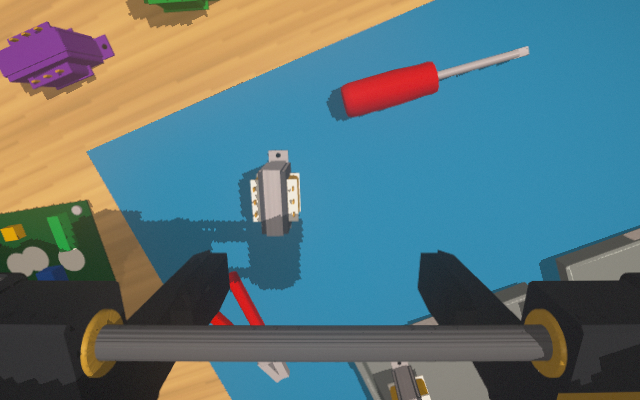

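The wrist view shows the loose grey-and-yellow transformer at (275,198), with the decoys far off at top left. It measures (0.4255, −0.290) at yaw 69°.

```bash
python3 - <<'E'
from h import *
go(.4255,-.290,.07,69.3)
E
```

```text
t 21.9 grasp [ 0.4461 -0.252   0.1667] yaw 68.7 open 0.999 F 0.0 | spin -0.011 shift [ 0.0047 -0.0424  0.097 ] q7 0.87 tilt [-0.012 -0.    -1.   ]
```

Request:
move_arm --pt "0.003 -0.02 0.01 -0.01 0.088" --pt "0.002 -0.022 0.025 0 0.088" --pt "0 0 0.03 0 0.088" --pt "0 0 0.02 0 0.088" --pt "0 0 0.01 0 0.088" --pt "0 0 0 0 0.088" --pt "0 0 0 0 0.088"

```text
clock: 22.43
tool_pos: [0.4278, -0.2881, 0.2187]
eef_rot: [0.179, 0.984, -0.001, -0.006]
contact_force: [0.5, 0.3, 0.0]
opening: 0.999
finger_force: 0.0
```

```bash
python3 - <<'E'
from h import *
go(.4255,-.290,.025,69.3)
E
```

```text
t 22.4 grasp [ 0.4259 -0.2881  0.0717] yaw 69.4 open 0.999 F 0.0 | spin 0.002 shift [-0.0009 -0.0017  0.0467] q7 0.78 tilt [-0.013  0.    -1.   ]
```

Request:
move_arm --pt "-0.001 -0.002 0.012 0 0.088" --pt "0 0 0.018 0 0.088" --pt "0 0 0.012 0 0.088" --pt "0 0 0.005 0 0.088" --pt "0 0 0 0 0.088" --pt "0 0 0 0 0.025" --pt "0 0 0 0 0.025" --pt "0 0 0 0 0.025" --pt "0 0 0 0 0.025" --pt "0 0 0 0 0.025" --newtons 25

```text
clock: 23.27
tool_pos: [0.4262, -0.2917, 0.1717]
eef_rot: [0.18, 0.984, -0.001, -0.006]
contact_force: [-0.6, 1.2, -0.0]
opening: 0.643
finger_force: 0.0
```

Request:
move_arm --pt "0 0 0 0 0.025" --pt "0 0 0 0 0.025" --pt "0 0 0 0 0.025" --pt "0 0 0 0 0.025" --pt "0 0 0 0 0.025" --pt "0 0 0 0 0.025"

```text
clock: 23.77
tool_pos: [0.4262, -0.2914, 0.1713]
eef_rot: [0.18, 0.984, -0.001, -0.007]
contact_force: [1.1, 1.0, 1.0]
opening: 0.383
finger_force: 25.0
```

```bash
python3 - <<'E'
from h import *
go(.652,-.170,.13,92)
E
```

```text
t 23.8 grasp [ 0.4242 -0.2914  0.0243] yaw 69.3 open 0.383 F 25.0 | spin -0.396 shift [-0.2305  0.1135 -0.1088] q7 0.68 tilt [-0.014  0.    -1.   ]
```

Request:
move_arm --pt "0 0 -0.006 0 0.025" --pt "0 0 -0.02 0 0.025" --pt "0 0 -0.028 0 0.025" --pt "0 0 -0.028 0 0.025" --pt "0 0 -0.02 0 0.025" --pt "0 0 0 -0.1 0.025" --pt "0 0 0 -0.1 0.025" --pt "0 0 0 -0.1 0.025" --pt "0 0 0 -0.1 0.025" --pt "-0.015 0.008 0 0 0.025"

```text
clock: 24.6
tool_pos: [0.4388, -0.2854, 0.2725]
eef_rot: [-0.019, 1.0, -0.001, -0.01]
contact_force: [-0.6, -0.5, -1.7]
opening: 0.382
finger_force: 25.0
```

Request:
move_arm --pt "-0.027 0.013 0 0 0.025" --pt "-0.027 0.013 0 0 0.025" --pt "-0.027 0.013 0 0 0.025" --pt "-0.027 0.013 0 0 0.025" --pt "-0.027 0.013 0 0 0.025" --pt "-0.027 0.013 0 0 0.025" --pt "-0.027 0.013 0 0 0.025" --pt "-0.026 0.014 0 0 0.025" --pt "0 0 0 0 0.025" --pt "0 0 0 0 0.025"

```text
clock: 25.43
tool_pos: [0.6536, -0.1679, 0.27]
eef_rot: [-0.02, 1.0, 0.001, -0.007]
contact_force: [-0.5, -0.3, -1.8]
opening: 0.379
finger_force: 25.0
```

```bash
python3 - <<'E'
from h import *
go(.652,-.170,.0273,92)
E
```

```text
t 25.4 grasp [ 0.6515 -0.1677  0.123 ] yaw 92.3 open 0.379 F 25.0 | spin 0.006 shift [-0.0017 -0.0025  0.0957] q7 1.18 tilt [-0.014  0.001 -1.   ]
```

Request:
move_arm --pt "-0.001 -0.002 0.012 0 0.025" --pt "0 0 0.025 0 0.025" --pt "0 0 0.025 0 0.025" --pt "0 0 0.018 0 0.025" --pt "0 0 0.009 0 0.025" --pt "0 0 0.004 0 0.025" --pt "0 0 0.002 0 0.025" --pt "0 0 0 0 0.025"

```text
clock: 26.1
tool_pos: [0.653, -0.1719, 0.1756]
eef_rot: [-0.019, 1.0, 0.0, -0.006]
contact_force: [0.3, -0.5, -1.2]
opening: 0.381
finger_force: 25.0
```

```bash
python3 - <<'E'
from h import *
go(.652,-.170,.0273,92)
E
```

```text
t 26.1 grasp [ 0.6511 -0.1719  0.0287] yaw 92.2 open 0.381 F 25.0 | spin 0.003 shift [-0.001   0.0019  0.0013] q7 1.12 tilt [-0.013  0.    -1.   ]
```

Request:
move_arm --pt "0 0 0.001 0 0.025" --pt "0 0 0.0005 0 0.025" --pt "0 0 0 0 0.05" --pt "0 0 0 0 0.05" --pt "0 0 0 0 0.05" --pt "0 0 0 0 0.05" --pt "0 0 -0.01 0 0.05" --pt "0 0 -0.025 0 0.05" --pt "0 0 -0.035 0 0.05" --pt "0 0 -0.035 0 0.05"

```text
clock: 26.93
tool_pos: [0.6538, -0.1716, 0.2798]
eef_rot: [-0.019, 1.0, 0.0, -0.008]
contact_force: [1.0, -0.1, 0.7]
opening: 0.57
finger_force: 0.0
```

Request:
move_arm --pt "0 -0.02 -0.03 0 0.05" --pt "0.02 -0.03 -0.02 0 0.05" --pt "0.03 -0.03 0 0 0.05" --pt "0.03 -0.03 0 0 0.05" --pt "0.03 -0.03 0 0 0.05" --pt "0.03 -0.03 0 0 0.05" --pt "0.03 0 0 0 0.05" --pt "0 0 0 0 0.05"

```text
clock: 27.6
tool_pos: [0.4871, -0.3497, 0.3305]
eef_rot: [-0.016, 1.0, -0.001, -0.011]
contact_force: [-1.9, 0.5, 0.4]
opening: 0.567
finger_force: 0.0
```

```bash
python3 - <<'E'
from h import *
s=shot('top');P=cloud(s)
for k,x,y,lo in(('hs',.648,.268,.028),('hs',.652,.214,.028),('cap',.636,.056,.05),('cap',.636,-.003,.05),('tr',.651,-.172,.036)):
    m=(P[...,2]>lo)&(P[...,2]<.09)&(abs(P[...,0]-x)<.035)&(abs(P[...,1]-y)<.027);q=P[m]
    print(k,len(q),cv2.minAreaRect((q[:,:2]*1000).astype(np.float32)),np.percentile(q[:,2],[10,50,97]).round(4))
im=s['color'][90:262,125:465,::-1]; cv2.imwrite('pics/end.png',cv2.resize(im,None,fx=2.3,fy=2.3,interpolation=cv2.INTER_CUBIC))
E
```

```text
hs 165 ((645.2412109375, 268.1570129394531), (42.658748626708984, 39.399620056152344), 2.9257118701934814) [0.0291 0.0317 0.0349]
hs 157 ((650.2788696289062, 212.11326599121094), (43.42842102050781, 38.175811767578125), 4.864099025726318) [0.0291 0.0317 0.0349]
cap 166 ((633.0286254882812, 51.537879943847656), (35.0528450012207, 31.97831916809082), 0.9537610411643982) [0.0538 0.0561 0.0605]
cap 165 ((632.681396484375, -3.5418968200683594), (33.843528747558594, 34.44705581665039), 0.7828155755996704) [0.0535 0.0563 0.0603]
tr 223 ((649.9728393554688, -171.24691772460938), (50.3173942565918, 32.08955764770508), 5.935373783111572) [0.0375 0.0456 0.0494]
```

View pics/end.png

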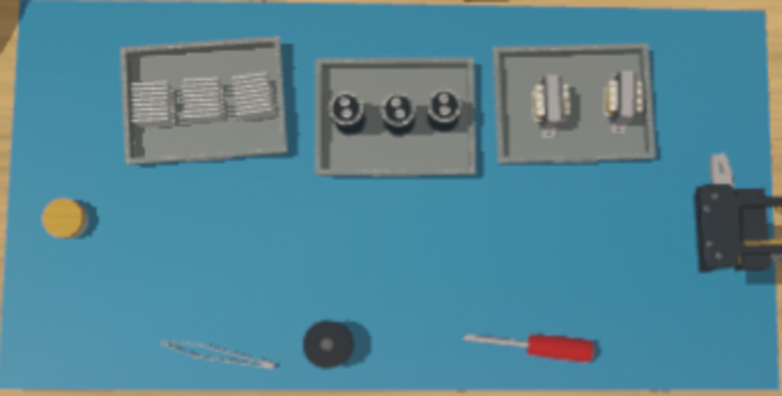

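The final view shows all five parts beside their fellows: heatsinks at (152,102) and (203,97), capacitors at (347,108) and (398,110), and the transformer at (551,102). Their heights match the fellows', so I hand it in.

```bash
python3 -c "
from h import *
print(r.finish_job())"
```

```text
the job is handed in; nothing more can be done
None
```

All five parts are in their matching trays, standing flat beside their fellows in the last camera view, and the job was handed in after about 28 s of robot time; no verdict was returned.

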